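Clamp the lidded sieve on the shaker

TASK

Make the lidded sieve ready for shaking: swing the blue clamp arm over it as far as the arm will go, then screw the black knurled knob on the arm down, clockwise, until it stops tight, with its foot pressing hard on the lid. Leave the sieve and its lid in their place, and let go of the knob.

Things in the scene. Friction and masses are not known exactly. Their poses are not given: they have to be found in the camera images.
- shaker: grey sieve shaker fixed to the bench, 235 x 245 mm, 50 mm high, carrying one brass sieve with a flat metal lid. Origin: on the bench under the middle of the sieve; z up. Its pivot post stands on its +y side, its dark control strip on its -x side. With the arm fully swung over, the knob's axis stands exactly above this origin.
- pivot (a point): axis of the arm's pivot at the height of the arm's top face, 154 mm over the bench, 135 mm from the shaker's origin along its +y. The blue arm is 26 mm wide, 14 mm thick, 135 mm from pivot axis to knob axis, and ends in a round boss 36 mm across whose top is 159 mm over the bench; nothing on the pivot stands higher than 160 mm.
- clamp_arm (a joint): angle of the arm, rad: 0 = fully over the sieve, against its stop (the arm then points along the shaker's -y); positive = swung away counter-clockwise seen from above; starts at 0.8 to 1.2. Stiff: it stays where it is left, and takes about 2 to 4 N at the knob to move. A knob held with the tool turning along with the arm does not turn on the arm.
- knob_center (a point): centre (half-way up) of the black knurled knob at the arm's free end: 39 mm across, 28 mm high, upright axis, white pointer line on top. There are at least 15 mm free under it down to the boss.
- clamp_knob (a joint): turn of the knob on its thread, rad, growing clockwise seen from above (= screwing down); starts at 2.8 to 4.2. Knob and foot go down 1.5 mm per rad (coarse thread), so the knob must be followed down. The foot meets the lid at about 6.0 and then presses harder and harder (about 15 N per 0.1 rad); at 6.6 the knob stops hard and goes no further. Turning it takes about 0.14 N m before the foot touches and 0.28 N m just before the stop. It stays where it is left, tight or loose.
- spindle: screw spindle with the round foot (28 mm across) that presses on the lid; it does not turn. Origin: centre of the foot's sole; z up.
- sieve: loose brass test sieve, 209 mm across, 58 mm high, standing in four low lugs on the shaker. Origin: centre of its underside, 50 mm over the bench.
- lid: loose flat metal lid on the sieve, 212 mm across. Origin: centre of the underside of its 5 mm plate, 108 mm over the bench; its top is at 113 mm.

How it is judged:
On the way:
1. the arm is swung over the sieve, against its stop (value of joint clamp_arm below 0.06 rad), for 0.2 s.
At the end, for the whole second after the job is handed in: The arm is within 0.06 rad of its stop, the foot presses on the lid with more than 30 N with the knob released, and sieve and lid stand within 12 mm of the middle of the shaker, at rest (value of joint clamp_arm below 0.06 rad and contact force between spindle and lid above 30 N and horizontal distance between each of lid, sieve and shaker below 0.012 m and linear speed of lid below 0.01 m/s); the robot touches nothing.
It fails at once if the sieve or its lid is knocked more than 20 mm out of place (distance of any of lid, sieve from where it was at the start of the episode above 0.02 m).
It also fails if it takes over 61 s, if anything falls off the work surface, if the arm or the gripper's body presses on something with over 40 N, if the wrist force passes 120 N, or if a joint passes its speed limit or range.

ROBOT

A 7-joint arm with a two-finger parallel gripper is mounted at the origin on a cart in front of the work surface, level with it; the furniture and walls round the work are solid. World frame = base frame: x ahead of the robot, y to its left, z up, the work surface at z = 0. Lengths are in m, angles in rad, forces in N, time in s.
With the tool pointing down it reaches from about 0.425 to 0.925 m from the base axis. Payload 6.8 kg.
Tool frame: the origin (TCP) lies at the very end of the fingers, on their centre line; the grasp point (between the pads) lies bot.grip_point_offset behind it (bot.grip_point_offset is the distance from the TCP to the grasp point, in m); z points along the fingers, y is the line along which they close (so a half turn about z gives the same grasp; the last joint's range is limited). The gripper opens to 85 mm and grips with 20 to 120 N. Pads are 22 mm wide; open, the fingers measure 114 mm over their backs; the gripper's body (76 mm by 85 mm) begins 54 mm behind the grasp point. The pads swing forward as they close: fully open they stand 13 mm farther back than shut.
Start: joints at [1.17, 0.477, 0.022, 1.555, -0.011, 1.109, -0.083], TCP at [0.195, -0.646, 0.231] pointing down, gripper open.
Joint ranges: [-2.96, 2.96], [-0.34, 2.1], [-1.41, 1.46], [0.24, 2.44], [-1.37, 4.51], [0.17, 1.92], [-2.96, 2.96]. Speed limits (rad/s): [2.39, 2.39, 3.14, 3.14, 3.14, 3.14, 3.14].

INTERFACE

Orientations are given as a unit quaternion [w, x, y, z].
In Python, from station import bot, imaging gives the robot as it stands. The module is installed in compiled form; this text tells all that it offers.
- The arm moves only by the tool carry_out, never from a script. Its argument "targets" is one flat list of numbers, 5 for each row, row after row: the closure in counts, from 0 (fully open) to 255 (shut), then the shift along the world's x, y, z in mm, then the turn about the world's z in degrees. A call has 1 to 20 rows; each row shifts and turns the commanded pose from where the row before left it; what a row does not reach is not made up. A row lasts 1/10 s, in which the tool goes at most 50 mm and 8.59 degrees, less where a joint would pass 70% of its speed; a pose out of reach is approached as far as the arm can. A call is refused whole if a number of a shift passes 50 or a number of a turn 8.59, either way. A call with a gripper value outside its range is refused whole. The fingers move at their own pace and stop on an object; "newtons" is the grip in N (left out, the last holds). Time passes only in rows, so rows that do not move let the fingers close. It gives the time, the measured TCP pose, the force, the opening and the grip force at its end, in the units of the state.
- bot.get_obs(): the state, without advancing time (a new reading comes with each control period).
- imaging.read_camera(name): name is "scene" or "top" or "wrist"; returns a dict with "frame" (420x560x3 uint8, red, green, blue), "fov_y" (degrees; the focal length in pixels is half the picture's height over the tangent of half this angle, whatever the lens; pixels are square), "cx", "cy" (the principal point, pixels), "pose" (4x4, takes a point from camera to world coordinates); the wrist camera has in their place "tool_from_camera" (4x4, takes a point from camera to tool coordinates, whose origin is the TCP and whose axes are the flange's). Camera axes: x right, y up, looking along -z (the intrinsics and any distortion apply to the point x, -y, -z); pixel columns grow to the right and rows downward; lengths in m; the calibration is good to about 2 mm. The wrist camera is an equidistant fisheye: a pixel r from the principal point sees the ray r / f radians off the axis. A picture is of the moment at which its call begins: read the wrist's pose just before it. There is no depth.
- bot.hand_in(): hands the job in; it is judged then, once.
The state is a dict: "t": time; "q": joint angles; "joint_vel": joint speeds; "joint_torque": joint torques, N m; "eef_pos": TCP position; "tool_rot": TCP orientation; "contact_force": force on the tool from outside, world axes, zero at the start; "torque": the same for the moment, N m; "gripper_width": opening from 0.0 (shut) to 1.0 (fully open); "grasp_force": force on a finger pad.
Only numpy, scipy, OpenCV 4.12 (cv2) and the standard library are available. Lean on these libraries where they do the work, as an engineer would, in place of code of your own. Each camera call takes 0.05 s, during which the arm holds its last target. There are 200 camera calls.

## Working session

There is one attempt and no reset: what is moved stays moved. The work goes in short steps, Python scripts to look and compute and a tool call to move; the robot and the scene stay as the last step left them, time stands still between calls to the robot, and variables do not carry over. Pictures are saved under pics/ and viewed, at most 10 in all, crops included, and the job is handed in when it is done.

Besides the shell and the picture viewer there is one more tool, called by a JSON object that holds its "method" and its "body", one argument or row to a line. carry_out: Moves the arm, as the interface text tells. Its arguments: {"type":"object","properties":{"targets":{"type":"array","items":{"type":"number"}},"newtons":{"type":"number"}},"required":["targets"]}

```bash
mkdir -p pics; python3 - <<'E'
from station import bot, imaging
import cv2,pickle,numpy as np
o=bot.get_obs();print(o['t'],o['eef_pos'],o['tool_rot'],o['q'],bot.grip_point_offset)
d={}
for n in("scene","top"):
    c=imaging.read_camera(n);d[n]=c;cv2.imwrite(f"pics/{n}0.png",c["frame"][:,:,::-1]);print(n,c['fov_y'],c['cx'],c['cy'],np.round(c['pose'],3).tolist(),[k for k in c])
pickle.dump(d,open('c0.pkl','wb'))
E
```

```text
0.0 [ 0.19463947 -0.64571713  0.23031924] [-8.99415045e-04  9.89299788e-01  1.45894085e-01 -1.88542588e-04] [ 1.16991115  0.47782287  0.02235032  1.5564311  -0.01153521  1.1093045
 -0.08304841] 0.0187
scene 46.66181173491273 274.9508744280358 202.99204381443707 [[0.754, 0.481, -0.447, 0.153], [-0.657, 0.548, -0.519, -0.404], [-0.005, 0.685, 0.729, 0.767], [0.0, 0.0, 0.0, 1.0]] ['frame', 'fov_y', 'cx', 'cy', 'pose']
top 55.38503768888806 282.1270093342838 213.6960089228769 [[-0.02, 0.993, -0.114, 0.433], [-1.0, -0.017, 0.026, 0.082], [0.024, 0.114, 0.993, 0.98], [0.0, 0.0, 0.0, 1.0]] ['frame', 'fov_y', 'cx', 'cy', 'pose']
```

View pics/top0.png

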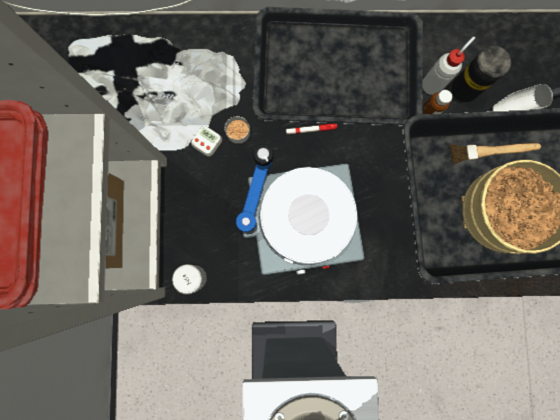

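View pics/scene0.png

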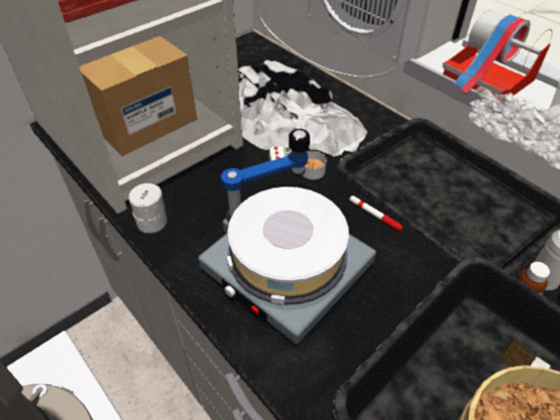

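The top view shows the lid at (308,214), the pivot at (246,222) and the knob at about (264,155). In the scene view the knob is at (299,140) and the pivot cap at (232,177). Next I triangulate these points.

```bash
cat > h.py <<'E'
import numpy as np,cv2
def ray(c,u,v):
    f=210/np.tan(np.radians(c['fov_y']/2));P=c['pose']
    d=P[:3,:3]@np.array([(u-c['cx'])/f,-(v-c['cy'])/f,-1]);return P[:3,3],d/np.linalg.norm(d)
def plane(c,u,v,z):
    o,d=ray(c,u,v);return o+d*(z-o[2])/d[2]
def tri(r1,r2):
    (a,d),(b,e)=r1,r2;s=np.linalg.lstsq(np.c_[d,-e],b-a,rcond=None)[0]
    p,q=a+s[0]*d,b+s[1]*e;return (p+q)/2,np.linalg.norm(p-q)
def blobs(m,amin=40):
    n,l,s,ce=cv2.connectedComponentsWithStats(m.astype(np.uint8));return [(s[i].tolist(),ce[i].round(1).tolist()) for i in range(1,n) if s[i][4]>=amin]
E
python3 - <<'E'
from h import *
import pickle
d=pickle.load(open('c0.pkl','rb'));t,s=d['top'],d['scene']
for c in(t,s):
    h=cv2.cvtColor(c['frame'],cv2.COLOR_RGB2HSV);m=(h[...,0]>100)&(h[...,0]<125)&(h[...,1]>140)&(h[...,2]>60)
    print(blobs(m))
h=t['frame'].astype(int);m=(h.min(2)>215);print(blobs(m,500))
out=[cv2.resize(c['frame'][y:y+h,x:x+w],None,fx=4,fy=4,interpolation=2) for c,x,y,w,h in((t,225,135,90,110),(s,215,115,100,110))]
cv2.imwrite('pics/crop.png',np.hstack(out)[:,:,::-1])
print(tri(ray(t,246,222),ray(s,232,177)),tri(ray(t,264,155),ray(s,299,134)))
E
```

```text
[([235, 163, 37, 69, 905], [252.3, 198.4])]
[([497, 20, 12, 8, 53], [502.9, 23.9]), ([467, 29, 36, 46, 383], [485.3, 50.7]), ([456, 75, 14, 11, 85], [462.2, 79.7]), ([220, 152, 87, 38, 1228], [260.7, 170.2])]
[([149, 66, 43, 42, 580], [171.9, 83.3]), ([89, 115, 14, 187, 1463], [95.3, 209.3]), ([140, 125, 80, 28, 1062], [179.3, 137.1]), ([150, 161, 7, 128, 632], [152.9, 225.2]), ([261, 168, 96, 95, 7189], [308.4, 214.8]), ([173, 266, 27, 27, 526], [186.2, 278.8]), ([243, 379, 135, 41, 3076], [302.6, 393.9])]
(array([0.51284157, 0.13470019, 0.15247966]), np.float64(0.003113755244801112)) (array([0.63949238, 0.09419269, 0.20909408]), np.float64(0.0034306665999471854))
```

View pics/crop.png

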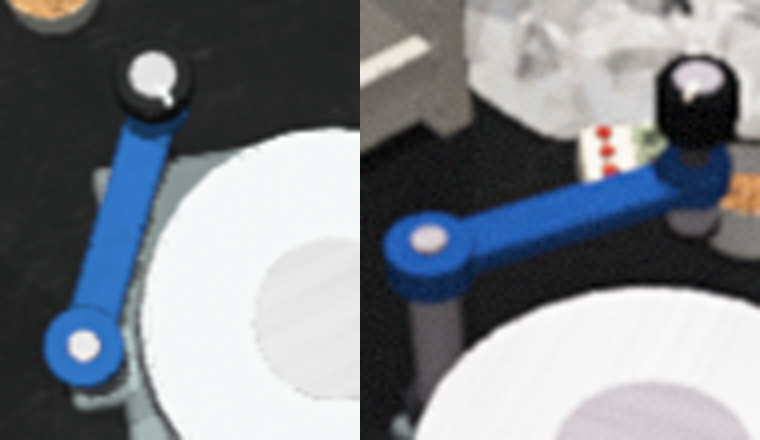

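The crop shows the knob's top cap at top (263.2,153.5) and scene (299.2,134.2). The pivot cap is at top (245.8,221.5) and scene (232,174.8).

```bash
python3 - <<'E'
from h import *
import pickle
d=pickle.load(open('c0.pkl','rb'));t,s=d['top'],d['scene']
p,e=tri(ray(t,245.8,221.5),ray(s,232,174.8));print(p,e)
k,e=tri(ray(t,263.2,153.5),ray(s,299.2,134.2));print(k,e,np.linalg.norm((k-p)[:2]))
L=plane(t,308.4,214.8,.113);print(L,np.linalg.norm((L-p)[:2]))
print('scene lid',plane(s,289,230,.113))
h=s['frame'].astype(int);m=(h.min(2)>215);print(blobs(m,500))
a=np.arctan2(*(L-p)[1::-1]);b=np.arctan2(*(k-p)[1::-1]);print(np.degrees([a,b,b-a]))
E
```

```text
[0.51337632 0.13477862 0.15761742] 0.003071181775388436
[0.64284352 0.09615553 0.20586502] 0.0021008902472834943 0.13510551380149083
[0.52861191 0.00194483 0.113     ] 0.13370467325402363
scene lid [ 0.53045294 -0.00400027  0.113     ]
[([471, 0, 89, 26, 1029], [506.7, 8.1]), ([522, 14, 38, 65, 1001], [546.3, 44.1]), ([417, 40, 46, 33, 617], [440.5, 55.3]), ([513, 80, 43, 29, 744], [536.5, 94.9]), ([228, 188, 121, 92, 7163], [287.9, 234.0]), ([8, 332, 113, 88, 3926], [63.8, 374.5])]
[-83.45695872 -16.61107326  66.84588545]
```

{"method": "carry_out", "body": {
  "targets": [0, 0, 0, 30, 0, 0, 10, 15, 30, 0, 0, 20, 33, 20, 0, 0, 20, 33, 0, 0, 0, 20, 33, 0, 0, 0, 20, 33, 0, 0, 0, 20, 33, 0, 0, 0, 20, 33, 0, 0, 0, 20, 33, 0, 0, 0, 20, 33, 0, 0, 0, 20, 33, 0, 0, 0, 20, 33, 0, 0, 0, 20, 33, 0, 0, 0, 20, 33, 0, 0, 0, 20, 33, 0, 0, 0, 20, 33, 0, 0, 0, 20, 33, 0, 0, 0, 20, 33, 0, 0, 0, 20, 33, 0, 0, 0, 20, 33, 0, 0]
}}

```text
t: 2.1
eef_pos: [0.5652, -0.036, 0.311]
tool_rot: [0.0, 0.989, 0.146, -0.0]
contact_force: [0.9, -0.2, -0.1]
gripper_width: 1.001
grasp_force: 0.0
```

```bash
cat > st.py <<'E'
from station import bot
import numpy as np
from scipy.spatial.transform import Rotation as R
o=bot.get_obs();w=o['tool_rot'];r=R.from_quat(w,scalar_first=True).as_matrix()
print('t',round(o['t'],2),'p',(o['eef_pos']*1000).round(1),'yaw_x',np.degrees(np.arctan2(r[1,0],r[0,0])).round(1),'q',np.round(o['q'],2),'F',np.round(o['contact_force'],1),'M',np.round(o['torque'],2),'w',round(float(o['gripper_width']),3),'g',o['grasp_force'])
E
python3 st.py
```

```text
t 2.1 p [565.2 -36.  311. ] yaw_x 16.8 q [ 0.29  0.26 -0.41  1.7   0.11  1.21 -1.43] F [ 0.9 -0.2 -0.1] M [-0.01 -0.04 -0.03] w 1.001 g 0.0
```

{"method": "carry_out", "body": {
  "targets": [0, 8, 13, 0, 8.5, 0, 8, 13, 0, 8.5, 0, 8, 13, 0, 8.5, 0, 8, 13, 0, 8.5, 0, 8, 13, 0, 8.5, 0, 8, 13, 0, 8.5, 0, 8, 13, 0, 8.5, 0, 8, 13, 0, 8.5, 0, 8, 13, 0, 8.5, 0, 6, 13, 0, 8.5, 0, 0, 0, 0, 8.5, 0, 0, 0, 0, 8.5, 0, 0, 0, 0, 8.5, 0, 0, 0, 0, 8.5, 0, 0, 0, 0, 8.5, 0, 0, 0, 0, 8.5, 0, 0, 0, 0, 8.5, 0, 0, 0, 0, 8.5, 0, 0, 0, 0, 8.5, 0, 0, 0, 0, 8.5]
}}

```text
t: 4.1
eef_pos: [0.6426, 0.0924, 0.3108]
tool_rot: [-0.0, -0.062, 0.998, -0.0]
contact_force: [-0.1, 0.1, 0.0]
gripper_width: 0.998
grasp_force: 0.0
```

{"method": "carry_out", "body": {
  "targets": [0, 0, 0, 0, 8.5, 0, 0, 0, 0, 8.5, 0, 0, 0, 0, 8.5, 0, 0, 0, 0, 8.5, 0, 0, 0, 0, 8.5, 0, 0, 0, 0, 8.5, 0, 0, 0, 0, 8.5, 0, 0, 0, 0, 0, 0, 0, 0, 0, 0]
}}

```text
t: 5.0
eef_pos: [0.6427, 0.0925, 0.3108]
tool_rot: [-0.0, -0.545, 0.838, 0.0]
contact_force: [-0.2, -0.5, -0.3]
gripper_width: 1.001
grasp_force: 0.0
```

```bash
python3 st.py; python3 - <<'E'
from station import bot,imaging
import cv2,numpy as np,pickle
c=imaging.read_camera("wrist");c['obs']=bot.get_obs();pickle.dump(c,open('w.pkl','wb'))
cv2.imwrite('pics/w1.png',c['frame'][:,:,::-1]);print(c['fov_y'],c['cx'],c['cy'],c['tool_from_camera'].round(3).tolist())
E
```

```text
t 5.0 p [642.7  92.5 310.8] yaw_x -114.0 q [ 0.52  0.66 -1.22  1.47  0.62  1.44  2.02] F [-0.2 -0.5 -0.3] M [-0.02 -0.02  0.  ] w 1.001 g 0.0
65.70646984690485 278.58428543942927 208.4288726683025 [[0.0, 0.966, 0.258, 0.064], [1.0, -0.0, 0.0, -0.001], [0.0, 0.258, -0.966, -0.143], [0.0, 0.0, 0.0, 1.0]]
```

View pics/w1.png

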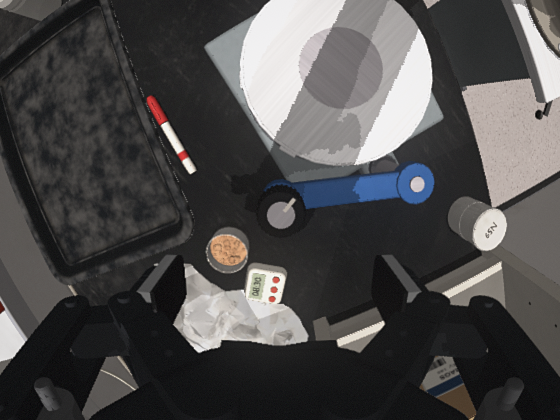

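The wrist view shows the knob cap at (281,214), the knob body at about (280,210) and the pivot cap at (418,185). I'll cast these to their heights as a cross-check.

```bash
cat >> h.py <<'E'
def wray(c,u,v):
    from scipy.spatial.transform import Rotation as R
    f=210/np.tan(np.radians(c['fov_y']/2));x,y=u-c['cx'],v-c['cy'];r=np.hypot(x,y);a=r/f
    d=np.array([np.sin(a)*x/r,-np.sin(a)*y/r,-np.cos(a)]);T=c['tool_from_camera'];o=c['obs'];W=R.from_quat(o['tool_rot'],scalar_first=True).as_matrix()
    return o['eef_pos']+W@T[:3,3],W@T[:3,:3]@d
def wplane(c,u,v,z):
    o,d=wray(c,u,v);return o+d*(z-o[2])/d[2]
E
python3 - <<'E'
from h import *
import pickle
c=pickle.load(open('w.pkl','rb'));d=pickle.load(open('c0.pkl','rb'))
print(wplane(c,281,214,.206),wplane(c,418,185,.158),tri(wray(c,281,214),ray(d['top'],263.2,153.5)),tri(wray(c,281,214),ray(d['scene'],299.2,134.2)))
E
```

```text
[0.64440084 0.09954085 0.206     ] [0.51417058 0.14019111 0.158     ] (array([0.64256982, 0.09762763, 0.20924941]), np.float64(0.0035345846702323613)) (array([0.64549056, 0.09922699, 0.20326227]), np.float64(0.002584661598902757))
```

{"method": "carry_out", "body": {
  "targets": [0, 1, 5, -20, 0, 0, 0, 0, -20, 0, 0, 0, 0, -20, 0, 0, 0, 0, -20, 0, 0, 0, 0, -20, 0, 0, 0, 0, -15, 0, 0, 0, 0, -15, 0, 0, 0, 0, -10, 0, 0, 0, 0, 0, 0, 0, 0, 0, 0, 0]
}}

```text
t: 6.05
eef_pos: [0.6441, 0.098, 0.1717]
tool_rot: [0.0, -0.547, 0.837, 0.0]
contact_force: [0.2, 0.3, -0.3]
gripper_width: 1.002
grasp_force: 0.0
```

{"method": "carry_out", "body": {
  "targets": [255, 0, 0, 0, 0, 255, 0, 0, 0, 0, 255, 0, 0, 0, 0, 255, 0, 0, 0, 0, 255, 0, 0, 0, 0, 255, 0, 0, 0, 0, 255, 0, 0, 0, 0, 255, 0, 0, 0, 0, 255, 0, 0, 0, 0, 255, 0, 0, 0, 0],
  "newtons": 40
}}

```text
t: 7.05
eef_pos: [0.6438, 0.0981, 0.1719]
tool_rot: [0.0, -0.547, 0.837, 0.0]
contact_force: [-3.4, -0.5, 5.9]
gripper_width: 0.441
grasp_force: 39.8
```

```bash
python3 st.py
```

```text
t 7.05 p [643.8  98.1 171.9] yaw_x -113.7 q [ 0.48  0.78 -1.14  1.62  0.74  1.24  1.92] F [-3.4 -0.5  5.9] M [-0.08  0.51 -0.04] w 0.441 g 39.82025742530823
```

```bash
python3 -c "
import numpy as np
a=np.radians(-16.5-3.3*np.arange(22));p=135*np.c_[np.cos(a),np.sin(a)]
print(', '.join(f'255, {x:.1f}, {y:.1f}, 0, -3.3' for x,y in np.diff(np.round(p,1),axis=0)))"
```

```text
255, -2.4, -7.4, 0, -3.3, 255, -2.8, -7.3, 0, -3.3, 255, -3.3, -7.0, 0, -3.3, 255, -3.6, -6.9, 0, -3.3, 255, -4.1, -6.6, 0, -3.3, 255, -4.4, -6.4, 0, -3.3, 255, -4.8, -6.2, 0, -3.3, 255, -5.1, -5.8, 0, -3.3, 255, -5.5, -5.5, 0, -3.3, 255, -5.7, -5.3, 0, -3.3, 255, -6.1, -4.8, 0, -3.3, 255, -6.3, -4.6, 0, -3.3, 255, -6.6, -4.1, 0, -3.3, 255, -6.8, -3.8, 0, -3.3, 255, -7.0, -3.3, 0, -3.3, 255, -7.2, -3.0, 0, -3.3, 255, -7.3, -2.5, 0, -3.3, 255, -7.5, -2.1, 0, -3.3, 255, -7.6, -1.7, 0, -3.3, 255, -7.7, -1.2, 0, -3.3, 255, -7.7, -0.8, 0, -3.3
```

First half, then a check of the forces.

{"method": "carry_out", "body": {
  "targets": [255, -2.4, -7.4, 0, -3.3, 255, -2.8, -7.3, 0, -3.3, 255, -3.3, -7.0, 0, -3.3, 255, -3.6, -6.9, 0, -3.3, 255, -4.1, -6.6, 0, -3.3, 255, -4.4, -6.4, 0, -3.3, 255, -4.8, -6.2, 0, -3.3, 255, -5.1, -5.8, 0, -3.3, 255, -5.5, -5.5, 0, -3.3, 255, -5.7, -5.3, 0, -3.3],
  "newtons": 70
}}

```text
t: 8.05
eef_pos: [0.6026, 0.0347, 0.1721]
tool_rot: [0.001, -0.286, 0.958, 0.001]
contact_force: [-0.5, 4.4, 3.0]
gripper_width: 0.439
grasp_force: 69.9
```

```bash
python3 st.py
```

```text
t 8.05 p [602.6  34.7 172.1] yaw_x -146.8 q [ 0.58  0.65 -1.06  1.74  0.62  1.13  1.48] F [-0.5  4.4  3. ] M [ 0.7  -0.    0.14] w 0.439 g 69.91868019104004
```

{"method": "carry_out", "body": {
  "targets": [255, -6.1, -4.8, 0, -3.3, 255, -6.3, -4.6, 0, -3.3, 255, -6.6, -4.1, 0, -3.3, 255, -6.8, -3.8, 0, -3.3, 255, -7.0, -3.3, 0, -3.3, 255, -7.2, -3.0, 0, -3.3, 255, -7.3, -2.5, 0, -3.3, 255, -7.5, -2.1, 0, -3.3, 255, -7.6, -1.7, 0, -3.3]
}}

```text
t: 8.95
eef_pos: [0.5406, 0.0045, 0.172]
tool_rot: [0.002, -0.031, 1.0, 0.001]
contact_force: [0.9, 3.3, 2.9]
gripper_width: 0.438
grasp_force: 69.9
```

```bash
python3 st.py
```

```text
t 8.95 p [540.6   4.5 172. ] yaw_x -176.5 q [ 0.65  0.51 -0.99  1.89  0.5   1.01  1.07] F [0.9 3.3 2.9] M [ 0.6  -0.23  0.11] w 0.438 g 69.88969087600708
```

{"method": "carry_out", "body": {
  "targets": [255, -6, -1.0, 0, -2.6, 255, -3, -0.4, 0, -1.3, 255, -2, -0.2, 0, -0.8, 255, 0, 0, 0, 0]
}}

```text
t: 9.35
eef_pos: [0.5304, 0.0028, 0.172]
tool_rot: [0.002, 0.009, 1.0, 0.001]
contact_force: [4.8, 4.4, 1.2]
gripper_width: 0.44
grasp_force: 70.1
```

{"method": "carry_out", "body": {
  "targets": [255, -1.5, -0.2, 0, -0.6, 255, -1.5, -0.1, 0, -0.6, 255, 0, 0, 0, 0]
}}

```text
t: 9.65
eef_pos: [0.5296, 0.0028, 0.1721]
tool_rot: [0.004, 0.02, 1.0, 0.002]
contact_force: [11.1, 5.8, -5.5]
gripper_width: 0.437
grasp_force: 70.8
```

```bash
python3 st.py
```

```text
t 9.65 p [529.6   2.8 172.1] yaw_x 177.7 q [ 0.65  0.48 -0.98  1.92  0.48  0.99  0.99] F [11.1  5.8 -5.5] M [ 1.03 -2.56  0.13] w 0.437 g 70.8295726776123
```

At the stop: x has stalled and the reaction force is 11 N. Now I screw down.

{"method": "carry_out", "body": {
  "targets": [255, 0, 0, -0.2, -8, 255, 0, 0, -0.2, -8, 255, 0, 0, -0.2, -8, 255, 0, 0, -0.2, -8, 255, 0, 0, -0.2, -8, 255, 0, 0, -0.3, -8, 255, 0, 0, -0.2, -8, 255, 0, 0, -0.2, -8]
}}

```text
t: 10.45
eef_pos: [0.5299, 0.0033, 0.1704]
tool_rot: [0.003, 0.549, 0.836, 0.004]
contact_force: [12.2, 5.4, -7.0]
gripper_width: 0.441
grasp_force: 70.7
```

```bash
python3 st.py
```

```text
t 10.45 p [529.9   3.3 170.4] yaw_x 113.4 q [ 0.47  0.4  -0.73  1.93  0.33  0.92 -0.01] F [12.2  5.4 -7. ] M [ 1.22 -2.64  0.17] w 0.441 g 70.73036670684814
```

{"method": "carry_out", "body": {
  "targets": [255, 0, 0, -0.2, -8, 255, 0, 0, -0.2, -8, 255, 0, 0, -0.2, -8, 255, 0, 0, -0.2, -8, 255, 0, 0, -0.2, -8, 255, 0, 0, -0.3, -8]
}}

```text
t: 11.05
eef_pos: [0.5303, 0.0033, 0.1692]
tool_rot: [0.001, 0.841, 0.541, 0.005]
contact_force: [13.9, 6.0, -6.1]
gripper_width: 0.437
grasp_force: 70.8
```

```bash
python3 st.py
```

```text
t 11.05 p [530.3   3.3 169.2] yaw_x 65.5 q [ 0.33  0.36 -0.55  1.94  0.24  0.89 -0.77] F [13.9  6.  -6.1] M [ 1.14 -2.79  0.17] w 0.437 g 70.84487199783325
```

{"method": "carry_out", "body": {
  "targets": [255, 0, 0, -0.2, -8, 255, 0, 0, -0.2, -8, 255, 0, 0, -0.2, -8]
}}

```text
t: 11.35
eef_pos: [0.5308, 0.0034, 0.169]
tool_rot: [0.0, 0.935, 0.354, 0.005]
contact_force: [12.8, 5.1, -4.8]
gripper_width: 0.437
grasp_force: 71.1
```

```bash
python3 st.py
```

```text
t 11.35 p [530.8   3.4 169. ] yaw_x 41.5 q [ 0.26  0.35 -0.47  1.94  0.2   0.88 -1.15] F [12.8  5.1 -4.8] M [ 1.09 -2.77  0.23] w 0.437 g 71.08838081359863
```

{"method": "carry_out", "body": {
  "targets": [255, 0, 0, -0.1, -4, 255, 0, 0, -0.1, -4, 255, 0, 0, 0, 0]
}}

```text
t: 11.65
eef_pos: [0.5309, 0.0034, 0.169]
tool_rot: [0.0, 0.957, 0.29, 0.005]
contact_force: [13.8, 5.3, -3.7]
gripper_width: 0.439
grasp_force: 71.2
```

```bash
python3 st.py
```

```text
t 11.65 p [530.9   3.4 169. ] yaw_x 33.7 q [ 0.24  0.34 -0.44  1.95  0.19  0.88 -1.28] F [13.8  5.3 -3.7] M [ 1.1  -2.73 -0.01] w 0.439 g 71.18708610534668
```

{"method": "carry_out", "body": {
  "targets": [255, 0, 0, -0.1, -4, 255, 0, 0, -0.1, -4, 255, 0, 0, 0, 0]
}}

```text
t: 11.95
eef_pos: [0.531, 0.0034, 0.1689]
tool_rot: [-0.0, 0.975, 0.223, 0.006]
contact_force: [13.3, 4.7, -2.4]
gripper_width: 0.439
grasp_force: 71.3
```

```bash
python3 st.py
```

```text
t 11.95 p [531.    3.4 168.9] yaw_x 25.7 q [ 0.22  0.34 -0.41  1.95  0.17  0.88 -1.4 ] F [13.3  4.7 -2.4] M [ 0.99 -2.72  0.44] w 0.439 g 71.309974193573
```

{"method": "carry_out", "body": {
  "targets": [255, 0, 0, -0.1, -4, 255, 0, 0, 0, 0]
}}

```text
t: 12.15
eef_pos: [0.5303, 0.003, 0.1689]
tool_rot: [0.0, 0.982, 0.189, 0.005]
contact_force: [11.0, 4.4, 0.1]
gripper_width: 0.442
grasp_force: 71.8
```

```bash
python3 st.py
```

```text
t 12.15 p [530.3   3.  168.9] yaw_x 21.8 q [ 0.21  0.34 -0.4   1.95  0.17  0.88 -1.47] F [11.   4.4  0.1] M [ 0.72 -2.13  0.68] w 0.442 g 71.82115316390991
```

{"method": "carry_out", "body": {
  "targets": [255, 0, 0, 0, -4, 255, 0, 0, 0, 0]
}}

```text
t: 12.35
eef_pos: [0.5297, 0.0028, 0.1689]
tool_rot: [0.0, 0.988, 0.155, 0.004]
contact_force: [7.4, 2.5, 3.4]
gripper_width: 0.44
grasp_force: 71.8
```

```bash
python3 st.py; python3 - <<'E'
from station import imaging
import cv2,numpy as np
c=imaging.read_camera("top")['frame'][120:260,210:370];s=imaging.read_camera("scene")['frame'][110:310,200:400]
w=imaging.read_camera("wrist")['frame'][60:340,140:420]
cv2.imwrite('pics/a2.png',np.hstack([cv2.resize(s,(400,400)),cv2.resize(w,(400,400))])[:,:,::-1])
E
```

```text
t 12.35 p [529.7   2.8 168.9] yaw_x 17.9 q [ 0.19  0.34 -0.38  1.95  0.16  0.88 -1.53] F [7.4 2.5 3.4] M [ 0.5  -1.57  1.27] w 0.44 g 71.77019476890564
```

View pics/a2.png

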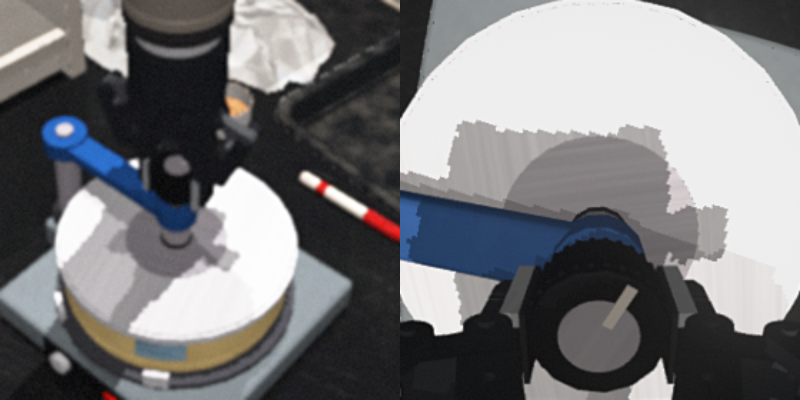

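The moment rose to 1.27 N m. The pointer kept its angle in the gripper, so there was no slip and the knob is at its hard stop. I'll release it and lift away.

{"method": "carry_out", "body": {
  "targets": [255, 0, 0, 0, 3, 0, 0, 0, 0, 0, 0, 0, 0, 0, 0, 0, 0, 0, 0, 0, 0, 0, 0, 0, 0, 0, 0, 0, 0, 0, 0, 0, 0, 0, 0, 0, 0, 0, 0, 0, 0, 0, 0, 10, 0, 0, 0, 0, 20, 0, 0, 0, 0, 30, 0, 0, 0, 0, 30, 0, 0, 0, 0, 30, 0, 0, 0, 0, 0, 0]
}}

```text
t: 13.9
eef_pos: [0.5282, 0.002, 0.2924]
tool_rot: [0.001, 0.984, 0.179, 0.004]
contact_force: [0.7, -0.0, 0.1]
gripper_width: 0.999
grasp_force: 0.0
```

```bash
python3 st.py; python3 - <<'E'
from h import *
from station import imaging,bot
t=imaging.read_camera("top");S=imaging.read_camera("scene");s=S['frame'][110:310,200:400]
c=imaging.read_camera("wrist");c['obs']=bot.get_obs();w=c['frame']
cv2.imwrite('pics/a3.png',np.hstack([cv2.resize(s,(400,400)),cv2.resize(w,(400,300))[0:300].repeat(1,0) if 0 else cv2.resize(w[60:340,140:420],(400,400))])[:,:,::-1])
E
```

```text
t 13.9 p [528.2   2.  292.4] yaw_x 20.7 q [ 0.23  0.2  -0.41  1.81  0.09  1.14 -1.42] F [ 0.7 -0.   0.1] M [-0.02 -0.   -0.05] w 0.999 g 0.0
```

View pics/a3.png

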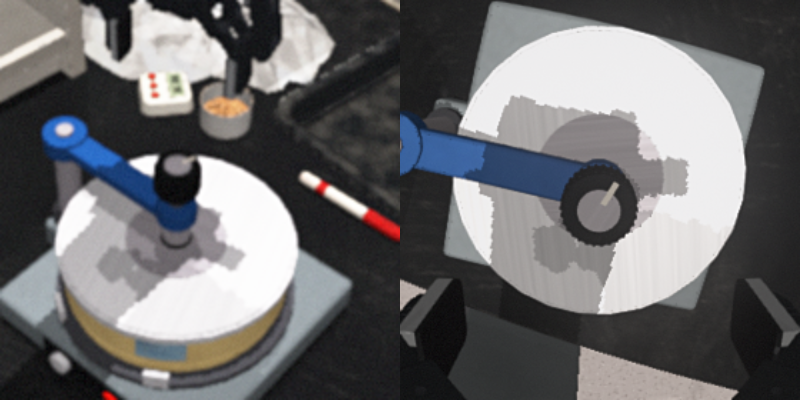

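The arm lies over the sieve and parallel to the shaker's edges (about 14° against 13° in the view). The foot is on the lid, the sieve and lid are centred, and the gripper is clear.

```bash
python3 -c "
from station import bot
print(bot.hand_in())"
```

```text
the job is handed in; nothing more can be done
None
```

I swung the clamp arm over the sieve against its stop, screwed the knob down to its hard stop and let go, then handed the job in at about 14 s; no verdict came back, and the foot's force on the lid was judged from the knob's torque (1.27 N m), not measured.

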